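# Set up the object pin and lens barrel on the classroom optical bench

### The job

Get the optical bench ready for the imaging demonstration. First turn the knurled sleeve of the small upright chuck clockwise (seen from above) until its three jaws grip the brass object pin firmly; then lift the longer of the two black lens barrels out of its wooden rest and seat it lengthwise in the dark steel V-block, centred end to end. Finish while holding it: keep it gently pressed straight down into the V with about 15 newtons, so that it bears on both flanks while I fetch the clamp, and do not let go; leave everything else where it is.

Things in the scene. Friction and masses are not known exactly. Their poses are not given: they have to be found in the camera images.
- rail: Aluminium optical-bench rail lying on the table, fixed there: 500 mm long (along its own y), 70 mm wide, top at 25 mm. Origin: centre of its underside. The V-block and the chuck stand on its top on 60 x 60 x 12 mm riders, 140 to 340 mm apart.
- vblock: Dark V-block, fixed on its rider on the rail. Origin: centre of the rider's underside, 25 mm above the table. Above the 60 x 60 x 12 mm rider the block is 44 mm wide (own x), 70 mm long (own y), top edges 61 mm above the origin. The 90 degree V runs along own y, open upwards; its middle 20 mm is relieved by 5 mm. The block is narrower than the 52 mm barrel: fingers gripping the barrel pass beside it.
- vblock_axis (a point): Where the centre of the long barrel comes to lie when it is fully seated and centred: 77 mm above the V-block's origin (102 mm above the table). y axis along the V, z up. A barrel laid loose in the V settles here sideways by its own weight, bearing on both flanks; held rigidly a millimetre to one side it bears on one flank only.
- vee_near: The V-block's flank on its own -x side (the side nearer the robot): two ground strips, each 25 mm long, 20 mm apart. Same origin and axes as the V-block. The barrel must bear on it.
- vee_far: The V-block's flank on its own +x side, mirror image of vee_near. Same origin and axes as the V-block. The barrel must bear on it.
- chuck: Small upright three-jaw chuck fixed on its rider on the rail, jaws on top. Origin: centre of the rider's underside, 25 mm above the table. Above the origin: rider to 12 mm, neck 33 mm diameter to 24.5, knurled dark sleeve (the part to turn) 40 mm diameter from 25 to 57, steel nose 33 to 29 mm diameter to 65.5, jaws to 69, tip of the pin at 87.5 mm.
- chuck_grip (a point): On the chuck's axis, 47 mm above its origin (72 mm above the table): the height at which to grip the sleeve from above, at any yaw. The pin's tip is 40 mm higher.
- sleeve (a joint): Turn of the knurled sleeve in rad: 0 = jaws fully open, grows clockwise seen from above, end stop 1.6; starts at 0 to 0.3. It turns stiffly (0.12 N m) and stays where it is left. Each jaw moves in 2 mm per rad; the jaws reach the pin at 1.0 and grip it firmly from about 1.2 (several newtons each, rising with further turning).
- jaw_a: One of the three chuck jaws, a small steel block that moves radially as the sleeve turns. Its origin is the chuck's origin moved with the jaw's slide.
- jaw_b: Second chuck jaw, 120 degrees on.
- jaw_c: Third chuck jaw, 240 degrees on.
- pin: Brass object pin, 8 mm diameter, 29 mm long, pointed top, 30 g; stands loose in the open jaws. Origin: centre of its foot, 58.5 mm above the chuck's origin. z along the pin.
- lens_long: The longer black lens barrel, 240 to 375 g: 52 mm diameter over its middle 90 mm, 48 mm diameter silver retaining rings with glass at both ends, 110 mm overall. Origin: middle of its axis; own x along the axis. It lies in one of the two nests of the wooden rest with its axis 45 mm above the table.
- lens_short: The shorter black lens barrel in the other nest, same diameters, 76 mm overall, about 220 g. Origin: middle of its axis, x along it. To be left where it is.
- rest: Wooden storage rest, fixed on the table: board 110 mm (own x) by 190 mm (own y), 10 mm thick, with two bars 12 mm thick along own y at own x = -28 and +28 mm, 28.5 mm high, each with V notches at own y = -55 and +55 mm. The barrels lie in the notches along own x; between the bars a 44 mm gap is free for fingers. Origin: centre of its underside.
- clamp_bridge: Loose aluminium clamp bridge (20 x 84 x 54 mm) with a black knob, near the left end of the rail. Origin: centre of its underside. Leave alone.
- marker: Black marker pen, 130 mm long, lying on the table to the right. Leave alone.
- jar: Open glass jar, 80 mm diameter, 105 mm high, at the left, past the end of the rail. Origin: centre of its underside. Leave alone.
- carafe: Glass carafe, 94 mm diameter, 190 mm high, at the right, past the end of the rail. Origin: centre of its underside. Leave alone.
- lens_cap: Black lens cap, 58 mm diameter, 13.5 mm high, on the table at the front right. Leave alone.
- screwdriver: Screwdriver, 170 mm long, on the table at the front left. Leave alone.
- slide_box: Open wooden box of white slides, 100 x 70 x 52 mm, behind the rail. Leave alone.
Mind the look-alikes: they are no part of the job. Leave any pink look-alike of the lens_long alone.

How it is judged:
On the way, in this order (a step that is already met when the one before it is completed fails the run):
1. the chuck's three jaws grip the object pin, which stands upright (contact force between each of jaw_a, jaw_b, jaw_c and pin above 1.5 N and angle between pin's own z axis and vertical below 0.1 rad), for 0.2 s.
2. the long lens barrel is lifted clear of its rest in the gripper (contact force between the fingers and lens_long above 1 N and contact force between rest and lens_long below 0.01 N and height (world z) of lens_long above 0.06 m), for 0.1 s.
At the end, for the whole second after the job is handed in: The fingers still press the long barrel (over 3 N) into the V: axis within 2 mm sideways and 1.5 mm above to 3 mm below its seat, parallel within 0.03 rad, centred within 10 mm, at rest, 4 to 35 N on each flank (weight alone under 3 N); three jaws grip the upright pin with over 1.5 N each (all of step 1 and x of lens_long in the frame of vblock_axis between -0.002 and 0.002 m and z of lens_long in the frame of vblock_axis between -0.003 and 0.0015 m and y of lens_long in the frame of vblock_axis between -0.01 and 0.01 m and angle between the x axis of lens_long and the y axis of vblock_axis, either way round below 0.03 rad and contact force between vee_near and lens_long between 4 and 35 N and contact force between vee_far and lens_long between 4 and 35 N and contact force between the fingers and lens_long above 3 N and linear speed of lens_long below 0.01 m/s); the arm keeps its last pose, push and grip.
It fails at once if the barrel was banged or crushed into the V-block (over 80 N on a flank) (contact force between any of vee_near, vee_far and lens_long above 80 N).
It fails at once if the pin was knocked over or out (angle between pin's own z axis and vertical above 0.5 rad).
It fails at once if the short barrel or another bystander was moved by more than 20 mm (distance of any of lens_short, clamp_bridge, marker, jar, carafe, lens_cap, screwdriver, slide_box from where it was at the start of the episode above 0.02 m).
It also fails if it takes over 64 s, if anything falls off the work surface, if the arm or the gripper's body presses on something with over 40 N, if the wrist force passes 120 N, or if a joint passes its speed limit or range.

### The arm

A 6-joint arm with a two-finger parallel gripper is mounted at the origin on the work surface. World frame = base frame: x ahead of the robot, y to its left, z up, the work surface at z = 0. Lengths are in m, angles in rad, forces in N, time in s.
With the tool pointing down it reaches from about 0.35 to 0.775 m from the base axis. Payload 7.3 kg.
Tool frame: the origin (TCP) lies at the very end of the fingers, on their centre line; the grasp point (between the pads) lies grip_point_offset behind it (grip_point_offset is the distance from the TCP to the grasp point, in m); z points along the fingers, y is the direction in which the jaws open and shut (so a half turn about z gives the same grasp; the last joint's range is limited). The gripper opens to 92 mm and grips with 3 to 60 N. Pads are 19 mm wide; open, the fingers measure 130 mm over their backs; the gripper's body (75 mm by 190 mm) begins 47 mm behind the grasp point.
Start: joints at [-1.431, 0.342, 1.524, -0, 1.275, -0.146], TCP at [0.148, -0.504, 0.227] pointing down, gripper open.
Joint ranges: [-2.53, 2.53], [-0.77, 2.02], [0.04, 2.7], [-1, 4.14], [0.28, 2.66], [-3.11, 3.11]. Speed limits (rad/s): [2.57, 2.57, 3.14, 3.14, 3.14, 3.14].

### API

Orientations are given as [roll, pitch, yaw] about the fixed x, y, z axes, in that order (R = Rz(yaw) Ry(pitch) Rx(roll)).
In Python, from cell import * gives the robot as it stands.
- The arm moves only by the shell command python3 -m inch 'ROWS' [OPENING] [FORCE]. ROWS is JSON, a list that holds one entry, the list of rows, each a list of 4 numbers: the shift along the tool's x, y, z in mm, then the turn about the tool's z in rad. In form: [[[x, y, z, roll], ...]]. A call has 1 to 10 rows; each row shifts and turns the commanded pose from where the row before left it, along the tool's axes as they then stand; what a row does not reach is not made up. A row lasts 1/8 s, in which the tool goes at most 62.5 mm and 10.7 degrees, less where a joint would pass 70% of its speed; a pose out of reach is approached as far as the arm can. A call with a gripper value outside its range is refused whole. OPENING is the closure, from -1 (fully open) to 1 (shut), set as the call begins (- or left out, the last holds). The fingers move at their own pace and stop on an object; FORCE is the grip in N (left out, the last holds). Time passes only in rows, so rows that do not move let the fingers close. It gives the time, the measured TCP pose, the force and the opening at its end, in the units of the state.
- observe(): the state, without advancing time (a new reading comes with each control period).
- read_camera(name): name is "side" or "top"; returns a dict with "img" (420x560x3 uint8, blue, green, red), "fx", "fy", "cx", "cy" (pixels), "eye" and "rotation" of the camera in the world. Camera axes: x right, y down, z forward; pixel columns grow to the right and rows downward; lengths in m; the calibration is good to about 2 mm. A picture is of the moment at which its call begins. There is no depth.
- hand_in(): hands the job in, once; it reports no verdict.
Trained networks look in the newest picture that a camera, given by its name, has taken for a name from the list of things; names that differ only in an ending like _2 or _b are one class to them, and where a whole thing is asked for, a point or a joint stands for the part that bears it (a point fixed in the world has none). Each returns a list of dicts, best first, with "conf" (0 to 1); they miss things now and then, are a little off and sometimes report something else, mostly with a low value. They report only what shows in the picture. A call takes as long as a camera call. They do not tell look-alikes from the thing itself.
- boxes_of(camera, label): "at" ([row, column] in pixels, amid what is visible of it).
- place_of(camera, label): "at" ([row, column] in pixels: a listed point, or the origin of a listed thing).
The state is a dict: "time": time; "qpos": joint angles; "qvel": joint speeds; "joint_efforts": joint torques, N m; "tool_pos": TCP position; "tool_rot": TCP orientation; "contact_force": force on the tool from outside, world axes, zero at the start; "torque": the same for the moment, N m; "opening": finger opening in m.
Only numpy, scipy, OpenCV 4.12 (cv2) and the standard library are available. Lean on these libraries where they do the work, as an engineer would, in place of code of your own. Each camera call takes 0.05 s, during which the arm holds its last target. There are 200 camera calls.

## Working session

There is one attempt and no reset: what is moved stays moved. The work goes in short steps, Python scripts to look and compute and a shell command to move; the robot and the scene stay as the last step left them, time stands still between calls to the robot, and variables do not carry over. Pictures are saved under pics/ and viewed, about 8 in all and at most 12, crops included, and the job is handed in when it is done.

```bash
ls; mkdir -p pics; python3 - <<'E'
from cell import *
import cv2
print(observe())
try: print(grip_point_offset)
except Exception as e: print(e)
for c in("side","top"):
    r=read_camera(c); cv2.imwrite(f"pics/{c}0.png",r["img"])
    print(c,r["fx"],r["fy"],r["cx"],r["cy"],r["eye"],r["rotation"])
    for l in("lens_long","lens_short","vblock","vblock_axis","chuck","chuck_grip","pin","rest","rail"):
        print(l,[(p["at"],p["conf"]) for p in place_of(c,l)][:4])
E
```

```text
pics
{'time': 0.0, 'qpos': array([-1.43099646e+00,  3.42752671e-01,  1.52503831e+00, -4.10569219e-05,
        1.27541328e+00, -1.45987548e-01]), 'qvel': array([ 0.00054233,  0.00063827,  0.00139716,  0.00145219, -0.0005288 ,
        0.00239737]), 'joint_efforts': array([-7.31832642e-04, -4.31250715e+01, -2.44217044e+01,  7.17785186e-02,
        5.59201394e-02, -8.23581058e-05]), 'tool_pos': array([ 0.14796014, -0.50327717,  0.226022  ]), 'tool_rot': array([-3.13999248e+00, -1.95597769e-04,  2.85799240e-01]), 'contact_force': array([-0.1807217 , -0.46718357, -0.15097664]), 'torque': array([0.00212758, 0.0300749 , 0.00017376]), 'opening': 0.09151164108859434}
0.0188
side 532.5819040098662 532.5819040098662 281.2968110655708 209.9425487330926 [0.03052678 0.67998082 0.9313706 ] [-2.35123486  0.00825928 -2.47329216]
lens_long [([235.5, 313.7], 0.65), ([282.3, 272.9], 0.58)]
lens_short [([209.7, 349.3], 0.73)]
vblock [([247.8, 209.8], 0.55)]
vblock_axis [([222.5, 208.0], 0.66)]
chuck [([196.5, 274.5], 0.71)]
chuck_grip [([177.7, 275.3], 0.61)]
pin [([175.0, 275.0], 0.6)]
rest [([240.4, 337.6], 0.76)]
rail [([220.4, 251.5], 0.56)]
top 401.1016481329669 401.1016481329669 281.923937164502 207.3828157840165 [3.18611985e-01 1.09430287e-03 1.18367887e+00] [-2.91134845e+00  2.69104076e-03 -1.65493352e+00]
lens_long [([250.8, 227.7], 0.82), ([246.9, 278.9], 0.78), ([250.3, 385.2], 0.27)]
lens_short [([247.6, 318.6], 0.82), ([187.5, 404.9], 0.27)]
vblock [([192.2, 222.9], 0.73)]
vblock_axis [([182.7, 222.2], 0.79)]
chuck [([187.3, 292.6], 0.7)]
chuck_grip []
pin []
rest [([248.2, 297.6], 0.78), ([199.9, 141.1], 0.5)]
rail [([188.4, 259.7], 0.59)]
```

View pics/top0.png

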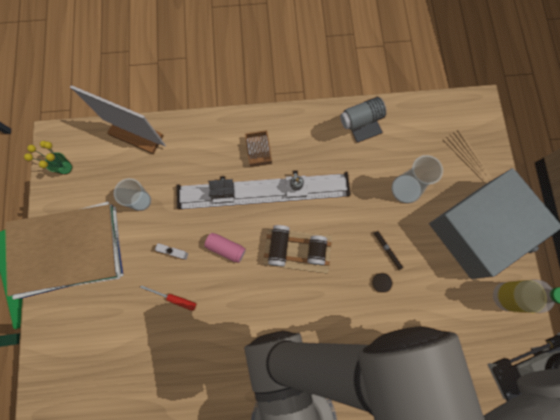

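View pics/side0.png

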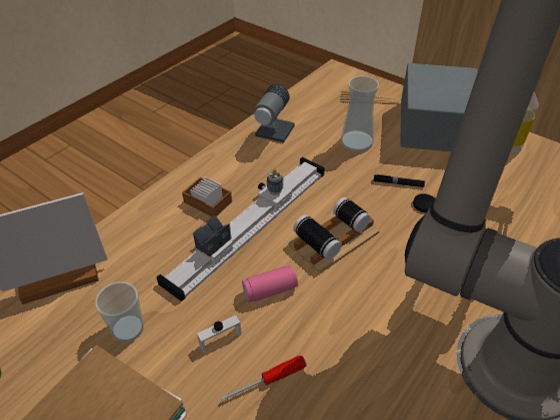

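```bash
cat > h.py <<'E'
from cell import *
import cv2, numpy as np
from scipy.spatial.transform import Rotation as Ro
def R(r): return Ro.from_euler('xyz',r['rotation']).as_matrix()
def ray(r,at):
    d=R(r)@np.array([(at[1]-r['cx'])/r['fx'],(at[0]-r['cy'])/r['fy'],1]); return np.array(r['eye']),d
def atz(r,at,z):
    e,d=ray(r,at); return e+d*(z-e[2])/d[2]
def proj(r,p):
    c=R(r).T@(np.array(p)-r['eye']); return np.array([r['cy']+r['fy']*c[1]/c[2], r['cx']+r['fx']*c[0]/c[2]])
Z=dict(lens_long=.045,lens_short=.045,vblock=.025,vblock_axis=.102,chuck=.025,chuck_grip=.072,pin=.0835,rest=0,rail=0)
E
python3 - <<'E'
from h import *
for c in("side","top"):
    r=read_camera(c)
    for l,z in Z.items():
        for p in place_of(c,l): print(c,l,p['at'],p['conf'],atz(r,p['at'],z).round(4))
E
```

```text
side lens_long [280.8, 271.9] 0.62 [0.4763 0.1587 0.045 ]
side lens_long [233.3, 311.5] 0.57 [ 0.4904 -0.0011  0.045 ]
side lens_short [214.8, 351.0] 0.85 [ 0.4521 -0.1055  0.045 ]
side vblock [244.0, 210.1] 0.72 [0.6634 0.1519 0.025 ]
side vblock_axis [222.3, 209.5] 0.91 [0.6543 0.152  0.102 ]
side vblock_axis [223.5, 247.1] 0.69 [0.5875 0.1047 0.102 ]
side chuck [196.7, 273.6] 0.89 [ 0.6477 -0.0588  0.025 ]
side chuck [326.9, 127.4] 0.61 [0.6406 0.4125 0.025 ]
side chuck_grip [177.0, 274.6] 0.97 [ 0.6579 -0.0767  0.072 ]
side pin [175.0, 274.3] 0.52 [ 0.6547 -0.0719  0.0835]
side rest [238.1, 336.4] 0.65 [ 0.4584 -0.0592  0.    ]
side rest [201.7, 212.0] 0.28 [0.7763 0.0306 0.    ]
side rail [222.1, 251.3] 0.67 [0.6511 0.0241 0.    ]
top lens_long [245.8, 280.4] 0.63 [ 0.4731 -0.0045  0.045 ]
top lens_short [249.5, 319.4] 0.67 [ 0.4532 -0.1142  0.045 ]
top vblock [190.5, 223.0] 0.82 [0.6563 0.153  0.025 ]
top vblock [189.9, 404.6] 0.31 [ 0.612  -0.3893  0.025 ]
top vblock_axis [183.3, 221.4] 0.65 [0.6552 0.1463 0.102 ]
top chuck [187.3, 293.8] 0.98 [ 0.6482 -0.0594  0.025 ]
top chuck_grip [178.5, 297.8] 0.94 [ 0.6602 -0.0708  0.072 ]
top rest [249.9, 298.3] 0.75 [ 0.4626 -0.0565  0.    ]
top rest [182.0, 221.1] 0.65 [0.6912 0.1608 0.    ]
top rest [189.8, 262.1] 0.31 [0.6556 0.0368 0.    ]
top rail [189.3, 260.4] 0.87 [0.6576 0.0419 0.    ]
```

The long barrel's lookalikes in the top view are the black long barrel (246,280), the short barrel (249,318) and the pink one (247,225). I choose (246,280), which is black and longer than its neighbour. Next is a close crop to check that and to measure the rail and barrel axes.

```bash
python3 - <<'E'
from h import *
r=read_camera('top'); s=read_camera('side')
a=cv2.resize(r['img'][160:280,170:355],None,fx=4,fy=4,interpolation=cv2.INTER_CUBIC)
cv2.imwrite('pics/c1.png',a)
b=cv2.resize(s['img'][150:270,180:380],None,fx=4,fy=4,interpolation=cv2.INTER_CUBIC)
cv2.imwrite('pics/c2.png',b)
E
```

```text
(no output)
```

View pics/c1.png

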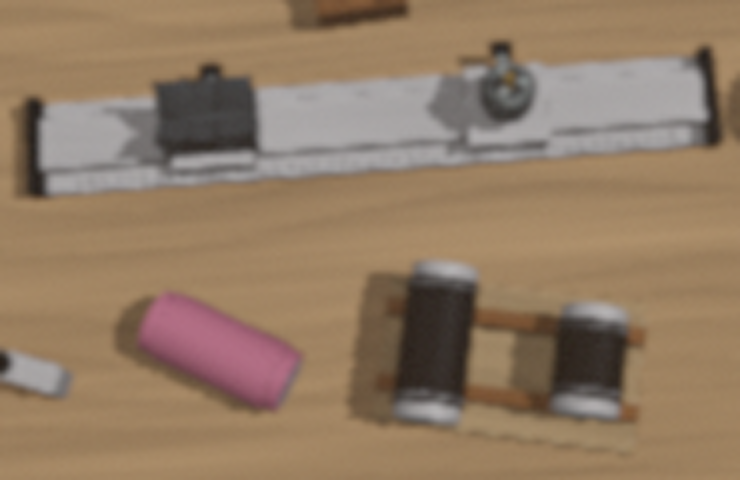

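View pics/c2.png

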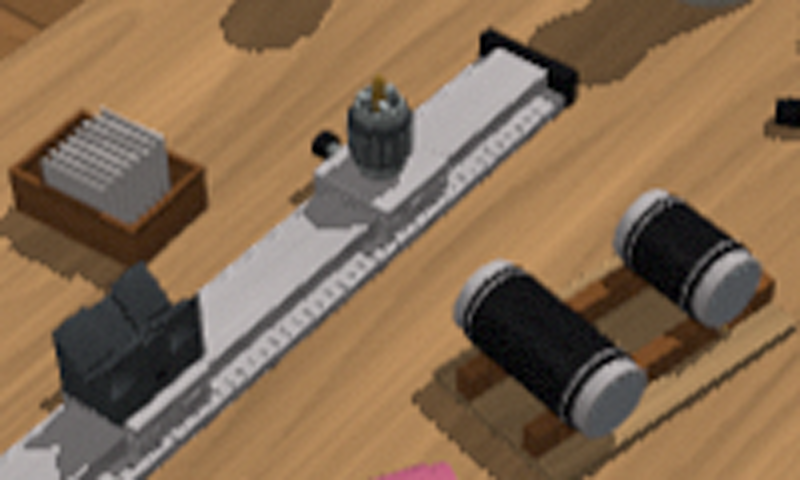

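The crops show the black long barrel at full-image top (245,279), roughly twice as long as wide. The short barrel is at (250,318), the V-block at (189,222) and the chuck with pin at (181,297). Now I'll compute the axes.

```bash
python3 - <<'E'
from h import *
r=read_camera('top'); s=read_camera('side')
T=lambda x,y,z: atz(r,(160+(y-1.5)/4,170+(x-1.5)/4),z)[:2].round(4)
S=lambda x,y,z: atz(s,(150+(y-1.5)/4,180+(x-1.5)/4),z)[:2].round(4)
def yaw(a,b): d=b-a; return round(float(np.arctan2(d[1],d[0])),4)
for n,(p,q,z) in dict(railfar=((42,103),(697,58),.025),railnear=((45,173),(697,124),.025)).items():
    a,b=T(*p,z),T(*q,z); print(n,a,b,yaw(b,a), np.linalg.norm(a-b))
a,b=T(446,262,.05),T(427,424,.05); print('lens',a,b,(a+b)/2,yaw(b,a),np.linalg.norm(a-b))
for p in((437,342),): print('lens c',T(*p,.045))
print('vblock top corners',[T(*p,.086) for p in((156,84),(251,76),(258,150),(160,152))])
print('nose',T(508,90,.0925),'pin tip side',S(378,80,.1125),'nose side',S(379,98,.0925))
# averaged network
def tri(l,n=5):
    P=[]
    for _ in range(n):
        for c in('top','side'):
            q=read_camera(c); d=place_of(c,l)
            if d and d[0]['conf']>.5: P.append((c,atz(q,d[0]['at'],Z[l])))
    for c in('top','side'):
        v=[p for k,p in P if k==c]
        if v: print(l,c,np.median(v,0).round(4),len(v))
for l in('chuck_grip','chuck','vblock','vblock_axis','lens_long','rest','rail','pin','lens_short'): tri(l)
E
```

```text
railfar [0.6832 0.2808] [ 0.6766 -0.214 ] 1.5575 0.49484401582720994
railnear [0.6287 0.28  ] [ 0.6252 -0.2078] 1.5636 0.4878125562139622
lens [ 0.5317 -0.0115] [0.4176 0.0114] [ 4.7465e-01 -5.0000e-05] -0.1981 0.11637534103064955
lens c [ 4.754e-01 -3.000e-04]
vblock top corners [array([0.6712, 0.1845]), array([0.6714, 0.1165]), array([0.6164, 0.1146]), array([0.6208, 0.1838])]
nose [ 0.6435 -0.0652] pin tip side [ 0.6458 -0.061 ] nose side [ 0.6499 -0.0665]
chuck_grip top [ 0.6551 -0.0701  0.072 ] 5
chuck_grip side [ 0.6519 -0.079   0.072 ] 5
chuck top [ 0.6433 -0.0613  0.025 ] 5
chuck side [ 0.6407 -0.057   0.025 ] 5
vblock top [0.6484 0.1487 0.025 ] 4
vblock side [0.6504 0.1548 0.025 ] 5
vblock_axis top [0.6549 0.1442 0.102 ] 5
vblock_axis side [0.6603 0.1538 0.102 ] 5
lens_long top [0.4736 0.0023 0.045 ] 5
lens_long side [0.4763 0.163  0.045 ] 5
rest top [ 0.4577 -0.0561  0.    ] 5
rest side [ 0.4582 -0.0547  0.    ] 5
rail top [0.6552 0.0387 0.    ] 5
rail side [0.6512 0.0303 0.    ] 5
pin top [0.3602 0.3111 0.0835] 1
pin side [ 0.6572 -0.0704  0.0835] 3
lens_short top [ 0.4546 -0.1077  0.045 ] 5
lens_short side [ 0.4543 -0.1093  0.045 ] 5
```

```bash
python3 -m inch '[[[48,-22,0,0],[48,-22,0,0],[48,-22,0,0],[48,-22,0,0],[48,-22,0,0],[48,-22,0,0],[48,-22,0,0],[48,-22,0,0],[48,-22,0,0],[48,-22,0,0]]]' -1
```

```text
time: 12.45
tool_pos: [0.5478, -0.156, 0.2268]
tool_rot: [3.141, -0.0, 0.286]
contact_force: [0.7, -0.9, 0.4]
opening: 0.0918
```

```bash
python3 -m inch '[[[40,-20,0,0],[40,-20,0,0],[41,-21,0,0],[0,0,0,-0.18],[0,0,0,-0.18],[0,0,40,0],[0,0,0,0]]]' -1
python3 - <<'E'
from h import *
s=read_camera('side'); o=observe(); print(o['time'],o['tool_pos'],o['tool_rot'])
tp=o['tool_pos']; print('tcp px',proj(s,tp))
cv2.imwrite('pics/d1.png',cv2.resize(s['img'][90:240,190:390],None,fx=4,fy=4,interpolation=cv2.INTER_CUBIC))
E
```

```text
time: 13.32
tool_pos: [0.6436, -0.0642, 0.1836]
tool_rot: [-3.136, 0.005, 0.646]
contact_force: [-0.2, -0.4, -0.2]
opening: 0.0918
13.375 [ 0.64476273 -0.06454128  0.18583278] [-3.13928900e+00  2.05874159e-03  6.45562689e-01]
tcp px [144.3546274  274.87459788]
```

View pics/d1.png

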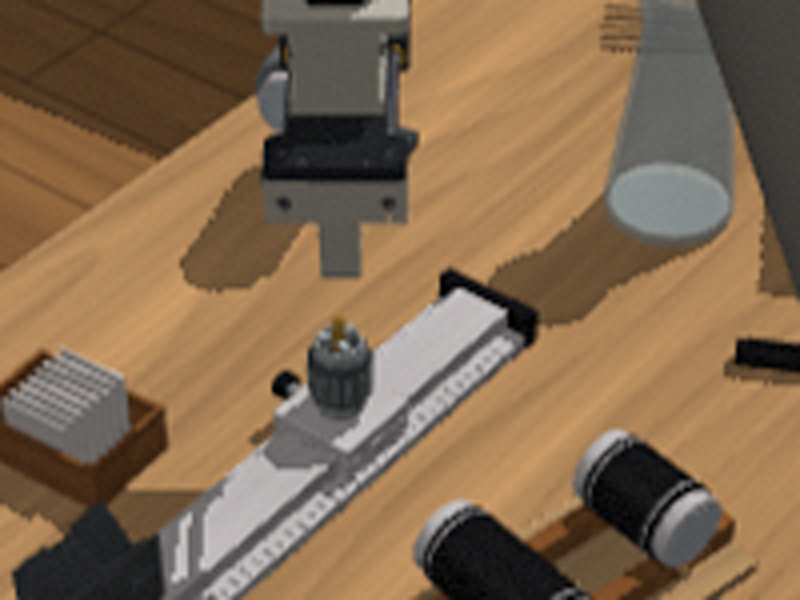

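```bash
python3 -m inch '[[[0,0,40,0],[0,0,40,0],[0,0,30,0],[0,0,14,0],[0,0,8.5,0],[0,0,0,0]]]' -1 8 && python3 -m inch '[[[0,0,0,0],[0,0,0,0],[0,0,0,0]]]' 1 8
```

```text
time: 14.12
tool_pos: [0.6459, -0.0648, 0.055]
tool_rot: [3.141, -0.001, 0.646]
contact_force: [0.2, -0.5, -0.6]
opening: 0.0918
time: 14.5
tool_pos: [0.6456, -0.0647, 0.0547]
tool_rot: [3.141, -0.0, 0.646]
contact_force: [-0.0, 0.6, -0.1]
opening: 0.0664
```

```bash
python3 -m inch '[[[0,0,0,0],[0,0,0,0],[0,0,0,0],[0,0,0,0]]]' 1 8
```

```text
time: 15.0
tool_pos: [0.6483, -0.0683, 0.0543]
tool_rot: [3.133, -0.002, 0.645]
contact_force: [9.7, -12.6, -8.4]
opening: 0.0399
```

```bash
python3 -m inch '[[[0,2,0,0],[0,2,0,0],[0,0.5,0,0],[0,0,0,0]]]' 1 10
```

```text
time: 15.5
tool_pos: [0.6483, -0.0685, 0.0542]
tool_rot: [3.141, -0.0, 0.646]
contact_force: [2.2, -2.7, -1.8]
opening: 0.0399
```

```bash
python3 -m inch '[[[0,1,0,0],[0,0,0,0],[0,0,0,0.12],[0,0,0,0.12],[0,0,0,0.12],[0,0,0,0.12],[0,0,0,0]]]' 1 25; python3 - <<'E'
from h import *
o=observe();print(o['torque'],o['contact_force'],o['tool_rot'],o['tool_pos'])
E
```

```text
time: 16.38
tool_pos: [0.6477, -0.067, 0.0542]
tool_rot: [-3.139, 0.002, 0.165]
contact_force: [-2.1, 5.3, 2.0]
opening: 0.0398
[ 0.49683313  0.31529369 -0.04525551] [-2.11450907  5.29047477  2.01291158] [-3.13882231e+00  2.11041024e-03  1.65165827e-01] [ 0.64767663 -0.06703341  0.05418196]
```

```bash
python3 -m inch '[[[0,-1.5,0,0.1],[0,0,0,0.12],[0,0,0,0.12],[0,0,0,0.12],[0,0,0,0.12],[0,0,0,0]]]' 1 25; python3 - <<'E'
from h import *
o=observe();print(o['torque'],o['contact_force'],o['tool_rot'],o['tool_pos'])
E
```

```text
time: 17.12
tool_pos: [0.6479, -0.065, 0.0542]
tool_rot: [-3.139, 0.003, -0.415]
contact_force: [-0.6, 8.5, 1.4]
opening: 0.0395
[ 0.91130256  0.16506507 -0.07812621] [-0.59631636  8.49513191  1.36561748] [-3.13942335e+00  2.65998057e-03 -4.14714563e-01] [ 0.64789716 -0.0650126   0.05418634]
```

```bash
python3 -m inch '[[[-0.5,-2,0,0],[0,0,0,0.1],[0,0,0,0.1],[0,0,0,0.08],[0,0,0,0]]]' 1 30; python3 - <<'E'
from h import *
o=observe();print(o['torque'],o['contact_force'],o['tool_rot'],o['tool_pos'])
s=read_camera('side')
cv2.imwrite('pics/d2.png',cv2.resize(s['img'][130:210,230:330],None,fx=6,fy=6,interpolation=cv2.INTER_CUBIC))
E
```

```text
time: 17.75
tool_pos: [0.6484, -0.0641, 0.0542]
tool_rot: [-3.141, 0.002, -0.695]
contact_force: [-0.0, 5.8, 1.9]
opening: 0.0395
[ 0.68923187  0.26337602 -0.04904881] [-0.04082277  5.81113055  1.90770487] [-3.14092385e+00  1.91362926e-03 -6.94603033e-01] [ 0.64844487 -0.06412195  0.05419771]
```

```bash
P='from cell import *
o=observe();print(o["torque"].round(3),o["joint_efforts"][5].round(3),o["tool_rot"][2].round(3))'
python3 -c "$P"; python3 -m inch '[[[0,0,0,0.06]]]' 1 30; python3 -c "$P"; python3 -m inch '[[[0,0,0,0.06]]]'; python3 -c "$P"
```

```text
[0.634 0.241 0.012] 0.051 -0.694
time: 17.92
tool_pos: [0.6486, -0.064, 0.0542]
tool_rot: [-3.141, 0.002, -0.755]
contact_force: [-0.3, 7.0, 0.9]
opening: 0.0397
[0.811 0.097 0.264] -0.66 -0.755
time: 18.05
tool_pos: [0.6487, -0.0638, 0.0542]
tool_rot: [-3.141, 0.002, -0.815]
contact_force: [0.9, 6.0, 0.9]
opening: 0.0394
[0.925 0.063 0.225] -0.397 -0.815
```

```bash
python3 -m inch '[[[0,0,0,0],[0,0,0,0],[0,0,0,0],[0,0,0,0],[0,0,-30,0],[0,0,-40,0],[0,0,-40,0],[0,0,-40,0],[-40,0,0,0],[-40,0,0,0]]]' -1 30
python3 - <<'E'
from h import *
o=observe();print(o['time'],o['tool_rot'],o['tool_pos'])
s=read_camera('side');t=read_camera('top')
a=cv2.resize(s['img'][150:210,245:305],None,fx=7,fy=7,interpolation=cv2.INTER_CUBIC)
b=cv2.resize(t['img'][150:210,265:325],None,fx=7,fy=7,interpolation=cv2.INTER_CUBIC)
cv2.imwrite('pics/d3.png',np.hstack([a,b])[:, :800])
print([ (p['at'],p['conf']) for p in place_of('side','lens_long')+place_of('top','lens_long')])
E
```

```text
time: 19.3
tool_pos: [0.5934, -0.0071, 0.2047]
tool_rot: [-3.141, -0.001, -0.815]
contact_force: [0.9, 0.6, -0.8]
opening: 0.0921
19.3 [-3.14084818e+00 -9.21454249e-04 -8.15057514e-01] [ 0.5933878  -0.00711729  0.2046656 ]
[([237.0, 314.9], 0.91), ([280.4, 274.4], 0.71), ([199.4, 276.6], 0.47), ([247.9, 226.5], 0.76), ([193.7, 225.6], 0.46)]
```

View pics/d3.png

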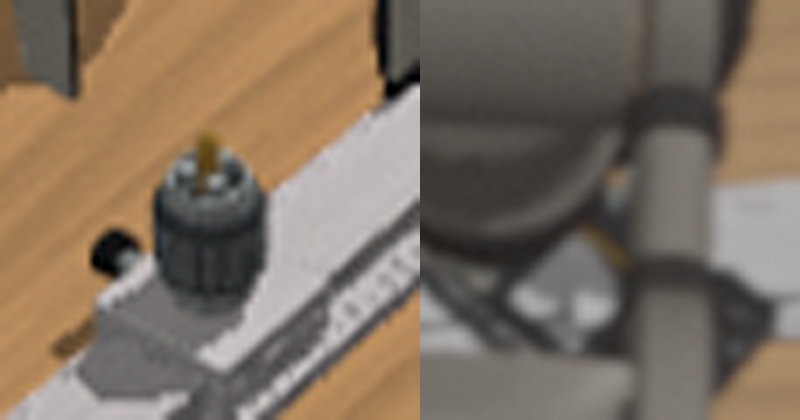

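```bash
python3 - <<'E'
from h import *
s=read_camera('side')['img']; b=cv2.imread('pics/side0.png')
f=lambda i:cv2.resize(i[162:198,258:292],None,fx=11,fy=11,interpolation=cv2.INTER_CUBIC)
cv2.imwrite('pics/d4.png',np.hstack([f(b),f(s)]))
E
```

```text
(no output)
```

View pics/d4.png

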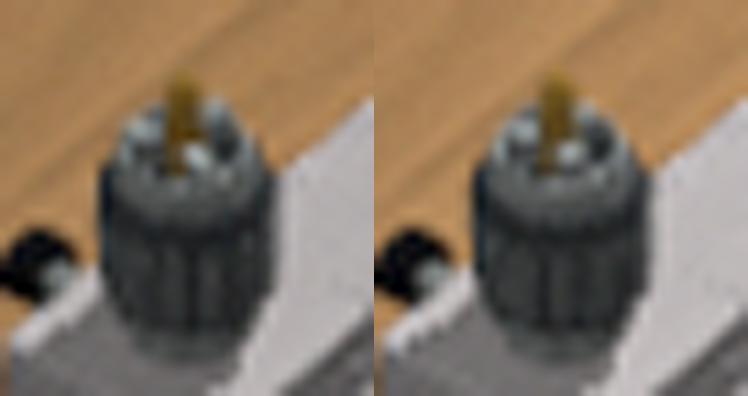

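The jaws' inward motion is only about a pixel here, so the picture can't settle it. I'll go back for a second grip with more force and judge it by the torque.

```bash
python3 -m inch '[[[40,-1,0,-0],[41,-1,0,0],[0,0,0,-0.16],[0,0,0,-0.17],[0,0,0,-0.17],[0,0,0,-0.17],[0,0,40,-0.17],[0,0,40,-0.16],[0,0,40,0],[0,0,20,0]]]' -1 45;  python3 -m inch '[[[0,0,10.5,0],[0,0,0,0],[0,0,0,0],[0,0,0,0],[0,0,0,0],[0,0,0,0],[0,0,0,0],[0,0,0,0]]]' 1 45; python3 - <<'E'
from h import *
o=observe();print(o['torque'],o['joint_efforts'][5],o['tool_rot'],o['tool_pos'])
E
```

```text
time: 20.8
tool_pos: [0.6503, -0.0659, 0.0609]
tool_rot: [-3.14, 0.004, 0.185]
contact_force: [-0.2, 0.2, 0.5]
opening: 0.0918
time: 21.8
tool_pos: [0.6515, -0.0663, 0.0543]
tool_rot: [3.139, -0.001, 0.186]
contact_force: [0.6, -5.6, 0.4]
opening: 0.0391
[-0.74537399 -0.03819409  0.08609593] 0.0403670291416347 [ 3.13937486e+00 -1.13610655e-03  1.85569069e-01] [ 0.65150435 -0.06627593  0.05427556]
```

```bash
P='from cell import *
o=observe();print(o["torque"].round(3),o["joint_efforts"][5].round(3),o["tool_rot"][2].round(4),o["contact_force"].round(1))'
python3 -m inch '[[[0,0,0,0.03],[0,0,0,0.03]]]' >/dev/null; python3 -c "$P"; python3 -m inch '[[[0,0,0,0.03],[0,0,0,0.03]]]'>/dev/null; python3 -c "$P"; python3 -m inch '[[[0,0,0,0.03],[0,0,0,0.03]]]' >/dev/null;  python3 -c "$P"
```

```text
[-0.712 -0.06   0.236] -0.087 0.1251 [ 0.8 -6.2  0.6]
[-0.638 -0.33   1.336] 0.882 0.0672 [ 2.5 -5.  -1.2]
[-0.638 -1.068  1.399] 0.903 0.0072 [ 7.3 -5.3 -2.9]
```

Torque climbed to 1.4 N·m and levelled off, so the sleeve is on its end stop and fully tightened. Now release and go above the barrel.

```bash
python3 -m inch '[[[0,0,0,-0.03],[0,0,0,0],[0,0,0,0],[0,0,0,0],[0,0,0,0],[0,0,-30,0],[0,0,-40,0],[0,0,-40,0],[0,0,-30,0.1],[0,0,0,0.1]]]' -1 45; python3 - <<'E'
from h import *
s=read_camera('side');o=observe();print(o['tool_pos'],o['tool_rot'])
S=lambda x,y,z: atz(s,(150+(y-1.5)/4,180+(x-1.5)/4),z).round(4)
print(S(550,348,.045),S(495,297,.045),S(605,400,.045))
for c in('side','top'):
    q=read_camera(c)
    for l in('lens_long','rest','pin'): print(c,l,[(p['conf'],atz(q,p['at'],Z[l]).round(4)) for p in place_of(c,l)])
for p in([.5285,-.0118,.045],[.4207,.0098,.045],[.4746,-.001,.045]): print(proj(s,p), 4*(proj(s,p)-[150,180]))
E
```

```text
time: 23.8
tool_pos: [0.6524, -0.0652, 0.1972]
tool_rot: [3.141, -0.006, -0.167]
contact_force: [-0.3, 0.3, -0.7]
opening: 0.0917
[ 0.65156747 -0.06501986  0.19550686] [ 3.14137613 -0.00315717 -0.17141186]
[ 0.4745 -0.0006  0.045 ] [ 0.5226 -0.0135  0.045 ] [0.4281 0.0123 0.045 ]
side lens_long [(0.95, array([0.4834, 0.0067, 0.045 ])), (0.94, array([0.4721, 0.163 , 0.045 ])), (0.42, array([ 0.6759, -0.1037,  0.045 ]))]
side rest [(0.67, array([ 0.4538, -0.0632,  0.    ])), (0.25, array([ 0.6306, -0.4025,  0.    ]))]
side pin [(0.4, array([ 0.6488, -0.0639,  0.0835]))]
top lens_long [(0.96, array([0.4816, 0.147 , 0.045 ]))]
top rest []
top pin []
[223.15849382 300.86430891] [292.63397528 483.45723564]
[250.50192255 334.32772873] [402.00769022 617.31091492]
[236.48840738 317.17771634] [345.95362951 548.71086536]
```

```bash
python3 -m inch '[[[-46,-8,0,0],[-46,-8,0,0],[-46,-8,0,0],[-47,-9,0,0],[0,0,40,0.04],[0,0,40,0],[0,0,40,0],[0,0,20,0],[0,0,0,0]]]' -1 15
```

```text
time: 25.38
tool_pos: [0.4729, -0.002, 0.0525]
tool_rot: [3.141, 0.003, -0.204]
contact_force: [-0.5, 0.5, 0.3]
opening: 0.0921
```

```bash
python3 -m inch '[[[0,0,20,0],[0,0,6.5,0],[0,0,0,0],[0,0,0,0],[0,0,0,0],[0,0,0,0],[0,0,0,0],[0,0,0,0]]]' 1 6;python3 - <<'E'
from h import *
o=observe();print(o['torque'],o['contact_force'],o['tool_rot'],o['tool_pos'],o['opening'])
E
```

```text
time: 26.38
tool_pos: [0.4748, -0.0004, 0.0284]
tool_rot: [-3.139, -0.002, -0.205]
contact_force: [1.6, 12.2, 4.5]
opening: 0.0537
[ 2.06787522 -0.23755618  0.04440716] [ 1.56317437 12.24385869  4.52605997] [-3.13896999e+00 -2.18786216e-03 -2.04878555e-01] [ 4.74846699e-01 -3.66789217e-04  2.83550045e-02] 0.053683731171315766
```

```bash
python3 -m inch '[[[0,-2,0,0],[0,-1.5,0,0],[0,0,0,0],[0,0,0,0]]]' 1 6;python3 - <<'E'
from h import *
o=observe();print(o['torque'],o['contact_force'],o['tool_rot'],o['tool_pos'],o['opening'])
E
```

```text
time: 26.88
tool_pos: [0.4751, 0.0009, 0.0281]
tool_rot: [3.141, -0.002, -0.204]
contact_force: [-1.5, -0.0, 5.9]
opening: 0.0517
[-0.05231641  0.28358844  0.02184161] [-1.51990289 -0.02059167  5.85866861] [ 3.14125920e+00 -1.56977768e-03 -2.04260362e-01] [0.47510177 0.00090723 0.0281099 ] 0.05172700189634404
```

```bash
python3 -m inch '[[[0,0,0,0],[0,0,0,0],[0,0,-10,0],[0,0,-30,0],[0,0,-40,0],[0,0,-40,0],[0,0,-20,0],[0,0,0,0]]]' 1 30;python3 - <<'E'
from h import *
o=observe();print(o['torque'],o['contact_force'],o['tool_rot'],o['tool_pos'],o['opening'])
s=read_camera('side');t=read_camera('top')
p=o['tool_pos']+[0,0,.0188]; print(proj(s,p),proj(t,p))
c=proj(s,p).astype(int)
a=cv2.resize(s['img'][c[0]-45:c[0]+45,c[1]-45:c[1]+45],None,fx=6,fy=6,interpolation=cv2.INTER_CUBIC)
cv2.imwrite('pics/e1.png',a)
E
```

```text
time: 27.88
tool_pos: [0.4752, 0.0012, 0.1687]
tool_rot: [-3.142, -0.003, -0.204]
contact_force: [-0.1, -0.2, -2.7]
opening: 0.0513
[-0.00594528  0.06446099  0.00682418] [-0.08991664 -0.19212206 -2.74382308] [-3.14156876 -0.00332399 -0.20425087] [0.47521572 0.00115776 0.16871412] 0.05126308646726228
[190.24076002 319.03170302] [237.46816564 277.71828566]
```

View pics/e1.png

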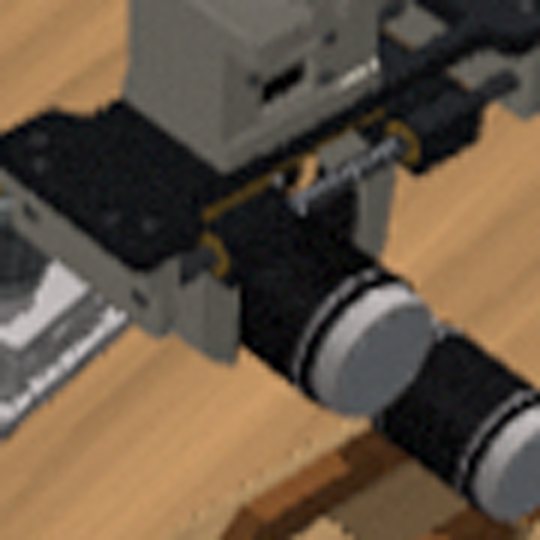

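```bash
python3 - <<'E'
from h import *
s=read_camera('side');o=observe();p=o['tool_pos']+[0,0,.0188]
ax=np.array([np.cos(-.204),np.sin(-.204),0])
f=atz(s,(203.3,336.1),p[2]); print(f,(f-p)@ax,(f-p)@np.array([-ax[1],ax[0],0]), proj(s,p-.055*ax))
print(o['torque'],o['contact_force'])
b=cv2.imread('pics/side0.png')
cv2.imwrite('pics/r.png',cv2.resize(b[150:300,150:340],None,fx=4,fy=4,interpolation=cv2.INTER_CUBIC))
E
```

```text
[0.42707658 0.00942427 0.18491344] -0.04726703052034143 -0.001581193105292668 [205.69222711 338.22957862]
[ 0.01967421  0.03347564 -0.00519514] [-0.44291739  0.71544799 -3.42988171]
```

View pics/r.png

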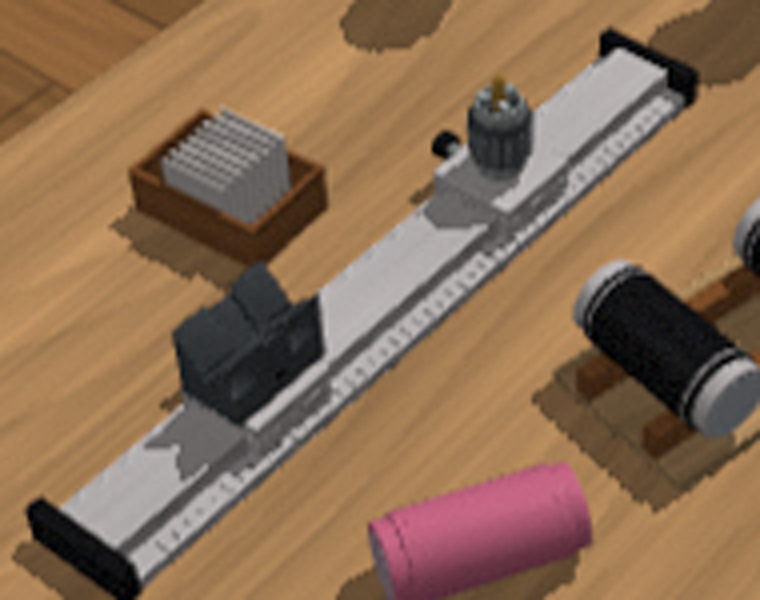

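```bash
python3 - <<'E'
from h import *
s=read_camera('side')
S=lambda x,y,z: atz(s,(150+(y-1.5)/4,150+(x-1.5)/4),z)[:2].round(4)
for p,q in(((70,512),(612,55)),((125,552),(668,75))):
    a,b=S(*p,.025),S(*q,.025); d=a-b; print(a,b,np.arctan2(d[1],d[0]))
b=cv2.imread('pics/side0.png')
# predicted V-block box outline for hypothesised pose: print crop px of top corners
c,y=np.array([.6532,.150]),1.5605-np.pi/2
Rz=np.array([[np.cos(y),-np.sin(y)],[np.sin(y),np.cos(y)]])
for u in(-.022,.022):
    for v in(-.035,.035):
        w=c+Rz@[u,v]; q=proj(s,[*w,.086]); print(u,v,(4*(q-[150,150])).round()[::-1], 'top c1', (4*(proj(read_camera('top'),[*w,.086])-[160,170])).round()[::-1])
E
```

```text
[0.6694 0.2787] [ 0.6677 -0.2063] 1.5672911865105195
[0.6267 0.2792] [ 0.6265 -0.2124] 1.5703894919922812
-0.022 -0.035 [318. 290.] top c1 [255. 129.]
-0.022 0.035 [229. 364.] top c1 [156. 136.]
0.022 -0.035 [260. 255.] top c1 [252.  70.]
0.022 0.035 [171. 327.] top c1 [154.  77.]
```

```bash
python3 -m inch '[[[29,-34.5,0,0],[29,-34.5,0,0],[29,-34.5,0,0],[29,-34.5,0,0],[29,-34.5,0,0],[0,0,0,-0.17],[0,0,0,-0.17],[0,0,0,-0.17],[0,0,0,-0.17],[0,0,0,-0.17]]]' && python3 -m inch '[[[0,0,0,-0.17],[0,0,0,-0.17],[0,0,0,-0.17],[0,0,0,-0.17],[0,0,0,-0.17],[0,0,0,-0.068],[0,0,0,0],[0,0,0,0]]]'
```

```text
time: 29.52
tool_pos: [0.6513, 0.1408, 0.1662]
tool_rot: [-3.141, 0.001, 0.651]
contact_force: [0.2, -0.2, -2.1]
opening: 0.0513
time: 30.52
tool_pos: [0.6515, 0.1408, 0.1667]
tool_rot: [-3.141, 0.0, 1.562]
contact_force: [0.4, 0.6, -2.0]
opening: 0.0514
```

```bash
python3 - <<'E'
from h import *
s=read_camera('side');t=read_camera('top')
a=cv2.resize(s['img'][150:270,150:290],None,fx=5,fy=5,interpolation=cv2.INTER_CUBIC)
cv2.imwrite('pics/f1.png',a)
for d in(.055,-.055): print((5*(proj(s,[.6515,.1498+d,.1855])-[150,150])).round()[::-1])
E
```

```text
[189. 295.]
[376. 150.]
```

View pics/f1.png

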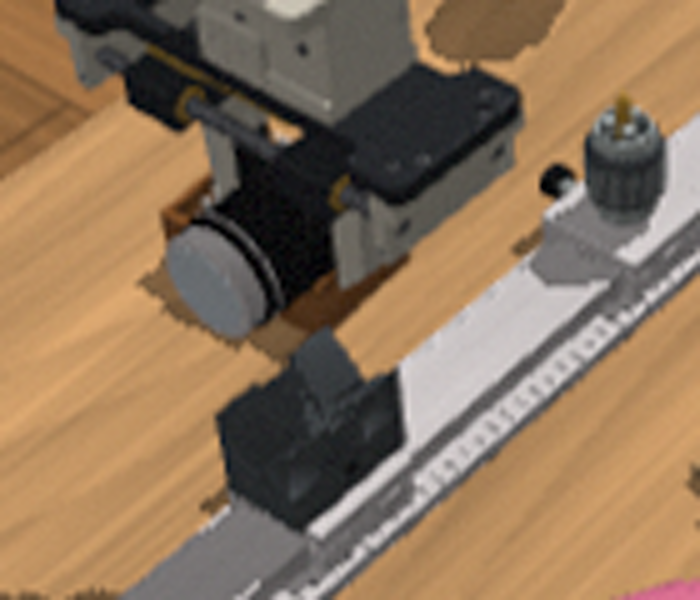

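```bash
python3 -m inch '[[[6,0,0,0],[0,0,30,0],[0,0,25,0],[0,0,10,0],[0,0,7,0],[0,0,3,0],[0,0,0,0],[0,0,0,0]]]' ; python3 - <<'E'
from h import *
o=observe();print(o['torque'],o['contact_force'],o['tool_rot'],o['tool_pos'],o['opening'])
E
```

```text
time: 31.62
tool_pos: [0.652, 0.1468, 0.0929]
tool_rot: [3.14, -0.0, 1.564]
contact_force: [0.5, 0.9, -2.4]
opening: 0.0514
[-0.04549307 -0.07866006  0.02294508] [ 0.4795127   0.86175431 -2.37399298] [ 3.14036765e+00 -7.61526967e-05  1.56375565e+00] [0.6519678 0.1468307 0.09293  ] 0.05144674091770384
```

```bash
P='from cell import *
o=observe();print(o["torque"].round(3),o["contact_force"].round(1),o["tool_pos"].round(4),o["tool_rot"].round(4))'
python3 -m inch '[[[0,0,2,0],[0,0,2,0],[0,0,0,0]]]'>/dev/null; python3 -c "$P"; python3 -m inch '[[[0,0,1.5,0],[0,0,0,0]]]'>/dev/null; python3 -c "$P"; python3 -m inch '[[[0,0,1.5,0],[0,0,0,0]]]'>/dev/null; python3 -c "$P"
```

```text
[-0.054 -0.091  0.002] [ 0.4  0.1 -3. ] [0.6514 0.1468 0.0879] [-3.1411e+00  2.0000e-04  1.5638e+00]
[-0.035 -0.096  0.012] [ 0.3 -0.7 -2.8] [0.6516 0.1468 0.0866] [-3.1415e+00  1.0000e-04  1.5638e+00]
[-0.015 -0.33   0.022] [ 1.1 -0.2  0.5] [0.6522 0.1468 0.0857] [ 3.1399e+00 -1.0000e-04  1.5638e+00]
```

```bash
P='from cell import *
o=observe();print(o["torque"].round(3),o["contact_force"].round(1),o["tool_pos"].round(4),o["tool_rot"].round(4))'
python3 -m inch '[[[0,0.3,0,0],[0,0,0,0]]]'>/dev/null; python3 -c "$P"; python3 -m inch '[[[0,0,1,0],[0,0,0,0]]]'>/dev/null; python3 -c "$P"; python3 -m inch '[[[0,0,1,0],[0,0,0,0]]]'>/dev/null; python3 -c "$P"
```

```text
[-0.038 -0.258 -0.003] [1.8 1.1 2.2] [0.6522 0.1468 0.0856] [ 3.1406 -0.      1.5638]
[-0.048 -0.084  0.138] [1.4 0.6 5.8] [0.6525 0.1468 0.0854] [ 3.1395 -0.      1.5639]
[-0.09   0.261  0.106] [-0.6 -0.9 10.5] [0.6526 0.1468 0.0853] [3.1389 0.     1.5641]
```

```bash
python3 -m inch '[[[0,0,1,0],[0,0,0.2,0],[0,0,0,0],[0,0,0,0],[0,0,0,0],[0,0,0,0]]]'; python3 - <<'E'
from h import *
for _ in range(4):
    s=read_camera('side'); o=observe();print(o['torque'].round(3),o['contact_force'].round(1),o['tool_pos'].round(4),o['tool_rot'].round(4))
t=read_camera('top')
a=cv2.resize(s['img'][150:270,150:290],None,fx=5,fy=5,interpolation=cv2.INTER_CUBIC)
cv2.imwrite('pics/g1.png',a)
for d in(.055,-.055): print((5*(proj(s,[.6525,.1493+d,.102])-[150,150])).round()[::-1])
E
```

```text
time: 34.0
tool_pos: [0.6527, 0.1468, 0.0852]
tool_rot: [3.138, 0.0, 1.564]
contact_force: [-3.9, -1.2, 17.3]
opening: 0.051
[-0.185  0.745  0.16 ] [-3.8 -1.1 15.5] [0.6527 0.1468 0.0852] [3.1382 0.     1.5642]
[-0.214  0.674  0.137] [-2.3 -0.6 16.6] [0.6526 0.1468 0.0852] [3.1383e+00 1.0000e-04 1.5642e+00]
[-0.195  0.776  0.17 ] [-3.3 -1.4 16.9] [0.6526 0.1468 0.0852] [3.1383e+00 1.0000e-04 1.5642e+00]
[-0.216  0.751  0.157] [-3.5 -1.3 15.5] [0.6527 0.1468 0.0852] [3.1383 0.     1.5642]
[214. 434.]
[390. 290.]
```

View pics/g1.png

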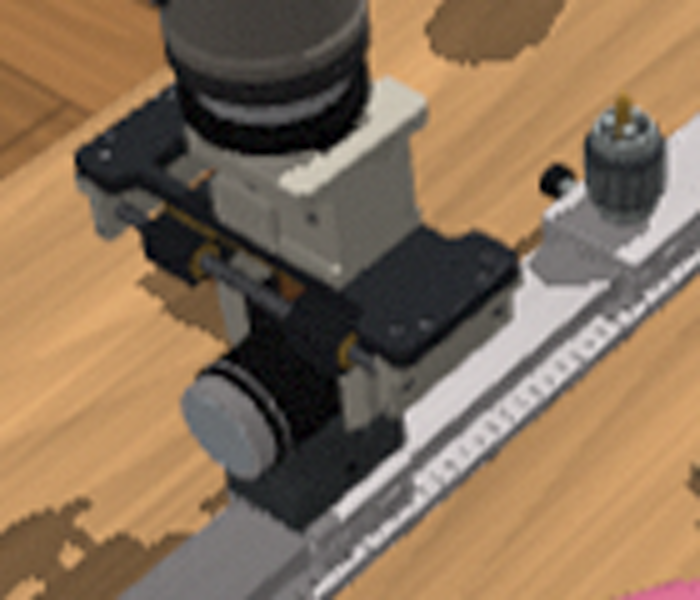

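```bash
python3 -m inch '[[[0,-0.6,0,0],[0,0,-0.1,0],[0,0,0,0],[0,0,0,0],[0,0,0,0],[0,0,0,0]]]'; python3 - <<'E'
from h import *
F=[]
for _ in range(6):
    s=read_camera('side'); o=observe();F.append(np.r_[o['contact_force'],o['torque']])
print(np.mean(F,0).round(2),o['tool_pos'].round(4),o['opening'],np.abs(o['qvel']).max())
E
```

```text
time: 35.0
tool_pos: [0.6526, 0.1468, 0.0852]
tool_rot: [3.137, -0.0, 1.564]
contact_force: [-0.7, 0.3, 14.8]
opening: 0.0512
[-1.35 -0.99 14.84 -0.18  0.35  0.17] [0.6526 0.1468 0.0852] 0.051566912366932574 0.0017752166355268142
```

The push is steady at 14.8 N down and 1.4 N sideways, and nothing is moving, so I'm handing in.

```bash
python3 -c "
from cell import *
print(hand_in()); o=observe(); print(o['time'],o['contact_force'],o['tool_pos'])"
```

```text
the job is handed in; nothing more can be done
None
the job is handed in; nothing more can be done
```

The chuck is tightened on the pin, and the long black barrel is seated in the V-block with the gripper still holding it down. I handed the job in at about 35 s of the 64 s allowed. `hand_in()` gives no verdict, so I can't confirm that it passed.

- **Chuck:** I turned the sleeve about 1.46 rad clockwise. The picture was too coarse to show the jaws closing, so I gripped the sleeve again more firmly. The torque rose to about 1.4 N·m and levelled off, which fits the sleeve being at its end stop. The pin stands upright in the last pictures.
- **Barrel:** I lifted it from its rest, carried it over and lowered it into the V-block. It made firm contact at the expected height (TCP 85.2 mm).
- **Final push:** the last readings were 14.8 N down and 1.4 N sideways, with the arm at rest. From these I work out roughly 11 to 14 N on each flank, but I can't measure the flanks directly.
- **Centring:** two estimates disagreed while I was carrying it. One view and the torque put the barrel about 9 mm off centre in the gripper, while combining both end views gave about 2.5 mm, which I used. In the final picture the barrel sticks out about 20 mm past the visible end of the block, as it should when centred.
- **Not checked:** I did not measure the other objects again at the end. I felt no unexpected contacts and kept clear of them.

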